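Bring shielded transformers from the parts drawer to the sloped rack

ROBOT

A 6-joint arm with a two-finger parallel gripper is mounted at the origin on the work surface. World frame = base frame: x ahead of the robot, y to its left, z up, the work surface at z = 0. Lengths are in mm, angles in rad, forces in N, time in s.
With the tool pointing down it reaches from about 325 to 900 mm from the base axis. Payload 6.1 kg.
Tool frame: the origin (TCP) lies midway between the tips of the shut fingers; the grasp point (between the pads) lies 19 mm behind it; z points along the fingers, y is the line along which they close (so a half turn about z gives the same grasp; the last joint's range is limited). The gripper opens to 87 mm and grips with 3 to 60 N. Pads are 19 mm wide; open, the fingers measure 117 mm over their backs; the gripper's body (75 mm by 190 mm) begins 51 mm behind the grasp point.
Start: joints at [-1.421, 0.22, 1.526, -0, 1.395, -0.126], TCP at [170.191, -601.374, 222.538] pointing down, gripper open.
Joint ranges: [-2.98, 2.98], [-0.91, 2.08], [0.09, 2.57], [-1.24, 4.39], [0.2, 2.65], [-2.68, 2.68]. Speed limits (rad/s): [2.57, 2.57, 3.01, 3.14, 3.14, 3.14].

INTERFACE

Orientations are given as a rotation vector (axis times angle).
In Python, from workcell import readout, viewer, workorder gives the robot as it stands.
- The arm moves only by the shell command python3 -m crank 'ROWS' [FORCE]. ROWS is JSON, a list of rows, each a list of 7 numbers: the shift along the tool's x, y, z in units of 50 mm (1.0 is 50 mm), then the turn, a rotation vector about the tool's x, y, z in units of 6 degrees (1.0 is 6 degrees), then the closure, from -1 (fully open) to 1 (shut). In form: [[tx, ty, tz, ax, ay, az, fingers], ...]. A call has 1 to 12 rows; each row shifts and turns the commanded pose from where the row before left it, along the tool's axes as they then stand; what a row does not reach is not made up. A row lasts 1/8 s, in which the tool goes at most 62.5 mm and 10.7 degrees, less where a joint would pass 70% of its speed; a pose out of reach is approached as far as the arm can. A call is refused whole if a number of a shift passes 1 or a number of a turn 1, either way. A call with a gripper value outside its range is refused whole. The fingers move at their own pace and stop on an object; FORCE is the grip in N (left out, the last holds). Time passes only in rows, so rows that do not move let the fingers close. It gives the time, the measured TCP pose, the force, the opening and the grip force at its end, in the units of the state.
- readout.get_state(): the state, without advancing time (a new reading comes with each control period).
- viewer.grab_frame(name): name is "scene" or "side" or "wrist"; returns the picture (420x560x3 uint8, blue, green, red); there is no depth.
- viewer.calibration(name): a dict with "K" (3x3 intrinsics, pixels), "dist_coeffs" ([k1, k2, p1, p2, k3] as OpenCV has them; the pictures are not rectified), "pose" (4x4, takes a point from camera to world coordinates); the wrist camera has in their place "hand_eye" (4x4, takes a point from camera to tool coordinates, whose origin is the TCP and whose axes are the flange's). Camera axes: x right, y up, looking along -z (the intrinsics and any distortion apply to the point x, -y, -z); pixel columns grow to the right and rows downward; lengths in mm; the calibration is good to about 2 mm. A picture is of the moment at which its call begins: read the wrist's pose just before it. calibration takes no time and is no camera call.
- workorder.close_job(): hands the job in; it is judged then, once.
The state is a dict: "t": time; "joint_pos": joint angles; "joint_velocities": joint speeds; "tau": joint torques, N m; "tcp_pos": TCP position; "ee_rot": TCP orientation; "force": force on the tool from outside, world axes, zero at the start; "wrist_torque": the same for the moment, N m; "opening": opening from 0.0 (shut) to 1.0 (fully open); "gripper_force": force on a finger pad.
Only numpy, scipy, OpenCV 4.12 (cv2) and the standard library are available. Lean on these libraries where they do the work, as an engineer would, in place of code of your own. Each camera call takes 0.05 s, during which the arm holds its last target. There are 200 camera calls.

TASK

Pull the top drawer of the parts cabinet well open by its handle, lift out every copper-coloured transformer and lay them side by side on the sloping rack, each flat on the slope with its long side running up the slope and its lower end up against the yellow lip. The shields are pressure-sensitive, so handle them gently (grip them with no more than 15 N). When the drawer is empty push it fully shut, and leave everything else on the bench where it is.

Things in the scene. Friction and masses are not known exactly. Their poses are not given: they have to be found in the camera images.
- cab_drawer0 (a joint): how far the top drawer of the parts cabinet is pulled out, in m: 0 fully shut, grows as it comes out, stop at 0.21 m. It starts shut or up to 12 mm ajar. It slides freely (about 1 N of friction) and stays where it is left
- cab_drawer0_handle (a point): middle of the handle of the upper drawer of the grey parts cabinet (blue fronts, 300 deep, 360 wide, 124 mm high, fixed, left or right of the rack): level round steel bar 11 mm thick, 120 mm long, 91 mm over the table, 35 mm in front of the drawer's face, on stays 51 mm either side. Axes: x into the cabinet (the drawer slides out along -x), y to the left, z up; moves with the drawer
- drawer_bed (a point): point on the top drawer's inner floor (72 mm over the table), mid-width, 85 mm behind the inner side of the front panel, 141 mm behind the handle's middle; moves with the drawer, axes as the handle's. Transformers start in a row along y through it. Inner width 320; side walls 30, front panel 40 mm high over the floor. The cabinet roofs it over (52 mm up) beyond x = opening - 91 mm
- slope: sloping aluminium plate of the rack, 360 mm wide (y), 100 mm up the slope, with a yellow lip 6 mm thick, 10 mm high along its lower front edge. Origin on the surface at the foot of the lip, mid-width, 60 mm over the table; x up the slope (0.35 rad), y along the lip, z square out of it. A transformer against the lip has its centre at x 27, z 15 mm
- tape: white roll of tape, 60 mm across, 24 mm high, lying at the right side; leave it alone. Origin at the centre of its underside
- spool: green wire spool, 84 mm across, 60 mm high, standing at the back between cabinet and rack; leave it alone. Origin at the centre of its underside
- jar: glass jar with blue lid, 70 mm across, 85 mm high, at the left side; leave it alone. Origin at the centre of its underside
- driver: screwdriver 200 mm long with red handle 26 mm thick, lying roughly along x between the cabinet and the rack; leave it alone. Origin at mid-length, on the table, its x along it
- pliers: red-handled pliers lying at the left near the robot; leave them alone. Origin near their middle, on the table
- partsbox: clear closed box 100 x 140 x 35 mm lying at the right near the robot; leave it alone. Origin at the centre of its underside
- flask: steel flask 68 mm across, 210 mm high, standing at the right side; leave it alone. Origin at the centre of its underside
- can0: one of up to four identical transformers (three or four are there; an absent one reads None): copper-coloured square can 54 x 30 x 30 mm with a black band round the middle, 0.12 to 0.20 kg. Origin at its centre, x along its length; the four long sides are alike and so are both ends. It starts lying in the top drawer, x roughly along the slide
- can1: one of up to four identical transformers (three or four are there; an absent one reads None): copper-coloured square can 54 x 30 x 30 mm with a black band round the middle, 0.12 to 0.20 kg. Origin at its centre, x along its length; the four long sides are alike and so are both ends. It starts lying in the top drawer, x roughly along the slide
- can2: one of up to four identical transformers (three or four are there; an absent one reads None): copper-coloured square can 54 x 30 x 30 mm with a black band round the middle, 0.12 to 0.20 kg. Origin at its centre, x along its length; the four long sides are alike and so are both ends. It starts lying in the top drawer, x roughly along the slide
- can3: one of up to four identical transformers (three or four are there; an absent one reads None): copper-coloured square can 54 x 30 x 30 mm with a black band round the middle, 0.12 to 0.20 kg. Origin at its centre, x along its length; the four long sides are alike and so are both ends. It starts lying in the top drawer, x roughly along the slide

How it is judged:
By the outcome, as a careful person would: the job done as asked, in the order asked, and still so for the second after the job is handed in, with the robot touching nothing.
Of can0, can1, can2, can3 only 3 to 4 are there at a start; the rules pass over those that are not, and their reading is None.
At some moment in a run one of can0, can1, can2, can3 may be knocked a few centimetres aside while the robot is not near it.
Once in a run the grip may slacken for a moment while it holds something.
It also fails if it takes over 210 s, if anything falls off the work surface, if the arm or the gripper's body presses on something with over 40 N, if the wrist force passes 120 N, or if a joint passes its speed limit or range.

## Working session

There is one attempt and no reset: what is moved stays moved. The work goes in short steps, Python scripts to look and compute and a shell command to move; the robot and the scene stay as the last step left them, time stands still between calls to the robot, and variables do not carry over. Pictures are saved under pics/ and viewed, at most 18 in all, crops included, and the job is handed in when it is done.

```bash
mkdir -p pics; ls; python3 - <<'E'
from workcell import readout, viewer
import cv2
s=readout.get_state(); print(s)
for n in("scene","side"):
    cv2.imwrite(f"pics/{n}0.png",viewer.grab_frame(n)); c=viewer.calibration(n); print(n,c)
print(viewer.calibration("wrist"))
E
```

```text
pics
{'t': 0.0, 'joint_pos': array([-1.42111290e+00,  2.21223820e-01,  1.52762419e+00, -3.97936584e-05,
        1.39470626e+00, -1.26091231e-01]), 'joint_velocities': array([-0.00063844, -0.00136083, -0.0009875 , -0.00061181,  0.00020058,
       -0.00108095]), 'tau': array([ 3.56462751e-04, -4.94615650e+01, -3.87377179e+01,  7.00440304e-02,
        5.72431250e-02, -1.54317345e-04]), 'tcp_pos': array([ 170.07640971, -600.75798601,  221.43177094]), 'ee_rot': array([-3.10983060e+00, -4.31555788e-01,  9.78115793e-05]), 'force': array([ 0.00374994, -0.44877082, -0.34697553]), 'wrist_torque': array([0.02202324, 0.01723404, 0.04025225]), 'gripper_force': 0.0, 'opening': 1.001532414981316}
scene {'K': array([[406.32608322,   0.        , 276.46712514],
       [  0.        , 406.32608322, 210.01379126],
       [  0.        ,   0.        ,   1.        ]]), 'dist_coeffs': array([-0.02368935,  0.        ,  0.        ,  0.        ,  0.        ]), 'pose': array([[-3.94683218e-01, -7.25436859e-01,  5.63885203e-01,
         1.31710513e+03],
       [ 9.18810888e-01, -3.09327765e-01,  2.45158899e-01,
 
[... 695 characters left out ...]
07641002e+03],
       [ 0.00000000e+00,  0.00000000e+00,  0.00000000e+00,
         1.00000000e+00]])}
{'K': array([[293.7381105 ,   0.        , 280.36743413],
       [  0.        , 293.7381105 , 208.36785678],
       [  0.        ,   0.        ,   1.        ]]), 'dist_coeffs': array([0.02126422, 0.        , 0.        , 0.        , 0.        ]), 'hand_eye': array([[ 4.20688055e-04,  9.56193287e-01,  2.92735752e-01,
         7.99645283e+01],
       [ 9.99999686e-01, -5.98648875e-04,  5.18338165e-04,
         2.37059775e-01],
       [ 6.70877402e-04,  2.92735443e-01, -9.56193239e-01,
        -1.61719577e+02],
       [ 0.00000000e+00,  0.00000000e+00,  0.00000000e+00,
         1.00000000e+00]])}
```

View pics/scene0.png

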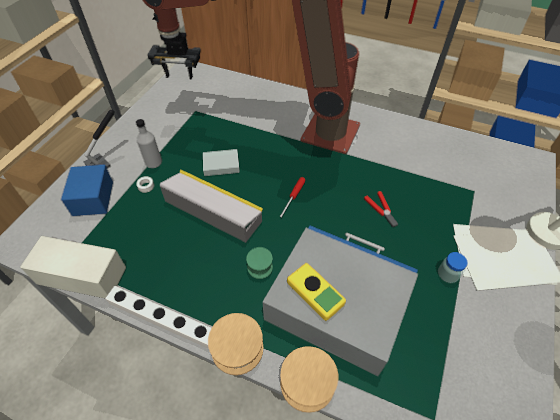

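View pics/side0.png

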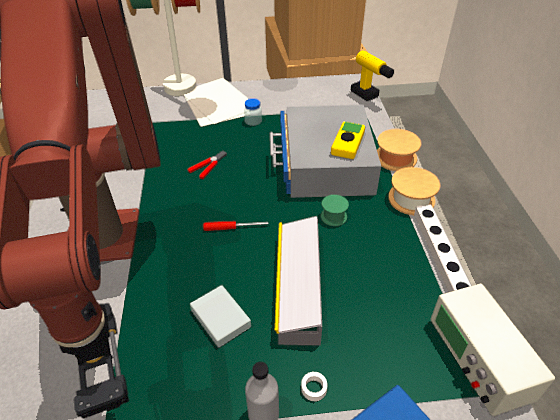

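The scene view shows the cabinet on the left, with its handle at about (346,236)–(383,249), and the rack with its yellow lip from (181,172) to (262,209). In the side view the handle is at about (275,150) and the lip runs from (280,222) to (277,332).

```bash
cat > h.py <<'E'
import numpy as np, cv2
from scipy.spatial.transform import Rotation as R
from workcell import readout, viewer
def cam(n):
    """returns K,dist,pose(cam->world); for wrist uses current state"""
    c=viewer.calibration(n)
    if n!="wrist": return c["K"],c["dist_coeffs"],c["pose"]
    s=readout.get_state(); T=np.eye(4); T[:3,:3]=R.from_rotvec(s["ee_rot"]).as_matrix(); T[:3,3]=s["tcp_pos"]
    return c["K"],c["dist_coeffs"],T@c["hand_eye"]
def shot(n,f=None):
    c=cam(n); im=viewer.grab_frame(n)
    if f: cv2.imwrite(f"pics/{f}.png",im); np.savez(f"pics/{f}.npz",K=c[0],d=c[1],P=c[2])
    return im,c
def load(f):
    z=np.load(f"pics/{f}.npz"); return cv2.imread(f"pics/{f}.png"),(z["K"],z["d"],z["P"])
def ray(c,px):
    u=cv2.undistortPoints(np.array(px,float).reshape(-1,1,2),c[0],c[1])[:,0]
    v=np.c_[u[:,0],-u[:,1],-np.ones(len(u))]@c[2][:3,:3].T
    return c[2][:3,3],v/np.linalg.norm(v,axis=1)[:,None]
def onz(c,px,z):
    o,v=ray(c,px); return o+v*((z-o[2])/v[:,2])[:,None]
def onplane(c,px,p0,n):
    o,v=ray(c,px); return o+v*(((p0-o)@n)/(v@n))[:,None]
def tri(cs,pxs):
    A=np.zeros((3,3));b=np.zeros(3);L=[]
    for c,p in zip(cs,pxs):
        o,v=ray(c,[p]);M=np.eye(3)-np.outer(v[0],v[0]);A+=M;b+=M@o;L.append((M,o))
    X=np.linalg.solve(A,b); return X,max(np.linalg.norm(M@(X-o)) for M,o in L)
def proj(c,X):
    T=np.linalg.inv(c[2]); X=np.atleast_2d(X)@T[:3,:3].T+T[:3,3]
    X=X*[1,-1,-1]; return cv2.projectPoints(X,np.zeros(3),np.zeros(3),c[0],c[1])[0][:,0]
def mask(im,lo,hi):
    return cv2.inRange(cv2.cvtColor(im,cv2.COLOR_BGR2HSV),np.array(lo),np.array(hi))
def st():
    s=readout.get_state(); print("t%.2f"%s["t"],"tcp",s["tcp_pos"].round(1),"R",R.from_rotvec(s["ee_rot"]).as_matrix().round(3).tolist(),"F",s["force"].round(1),"op %.3f g %.1f"%(s["opening"],s["gripper_force"]),"q",s["joint_pos"].round(2)); return s
def to(p,yaw=None,s=None):
    """rows to bring TCP to p (mm): shift in tool axes, units of 50mm"""
    s=s or readout.get_state(); M=R.from_rotvec(s["ee_rot"]).as_matrix()
    return (M.T@(np.array(p)-s["tcp_pos"])/50).round(2)
E
python3 - <<'E'
from h import *
cs=[cam("scene"),cam("side")]
for n,a,b in [("lipL",(262,209),(280,222)),("lipR",(181,172),(277,332)),("hR",(346,236),(279,167)),("hL",(383,249),(272,134))]:
    print(n,*tri(cs,[a,b]), onz(cs[0],[a],91)[0].round(),onz(cs[1],[b],91)[0].round())
E
```

```text
lipL [543.81377098 -70.92357673  66.63426334] 1.1203246689560395 [562. -63.  91.] [541. -94.  91.]
lipR [ 496.91592316 -428.47793348   55.81403738] 0.8039711400849407 [ 522. -405.   91.] [ 496. -451.   91.]
hR [554.22046314 219.08455576  57.20721586] 19.86615470246284 [557. 230.  91.] [564. 157.  91.]
hL [557.64612374 350.91522434  87.20179075] 1.8065593897450294 [558. 352.  91.] [558. 343.  91.]
```

```bash
python3 -m crank '[[0.8,-0.55,-0.38,0,0,0,-1],[0.8,-0.55,-0.38,0,0,0,-1],[0.8,-0.55,-0.38,0,0,0,-1],[0.8,-0.55,-0.38,0,0,0,-1],[0.8,-0.55,-0.38,0,0,0,-1],[0.8,-0.55,-0.38,0,0,0,-1],[0.8,-0.55,-0.38,0,0,0,-1],[0.8,-0.55,-0.38,0,0,0,-1]]' ; python3 -m crank '[[0.26,-0.88,0,0,0,0,-1],[0.26,-0.88,0,0,0,0,-1],[0.26,-0.88,0,0,0,0,-1],[0.26,-0.88,0,0,0,0,-1],[0.26,-0.88,0,0,0,0,-1],[0.26,-0.88,0,0,0,0,-1],[0.26,-0.88,0,0,0,0,-1],[0.26,-0.88,0,0,0,0,-1],[0.26,-0.88,0,0,0,0,-1],[0.26,-0.88,0,0,0,0,-1],[0.26,-0.88,0,0,0,0,-1],[0,0,0,0,0,0,-1]]'; python3 -c "
from h import *
st(); shot('wrist','w1')"
```

```text
t: 1.1
tcp_pos: [418.9, -301.0, 374.8]
ee_rot: [-3.111, -0.432, 0.0]
force: [0.2, -0.9, -0.7]
opening: 0.999
gripper_force: 0.0
t: 2.6
tcp_pos: [423.2, 204.5, 373.8]
ee_rot: [-3.11, -0.439, 0.002]
force: [0.8, -0.8, -0.6]
opening: 0.998
gripper_force: 0.0
t2.60 tcp [423.2 204.5 373.8] R [[0.961, 0.277, -0.002], [0.277, -0.961, 0.0], [-0.001, -0.001, -1.0]] F [ 0.8 -0.8 -0.6] op 0.998 g 0.0 q [ 0.28 -0.21  1.68  0.    1.67  1.57]
```

View pics/w1.png

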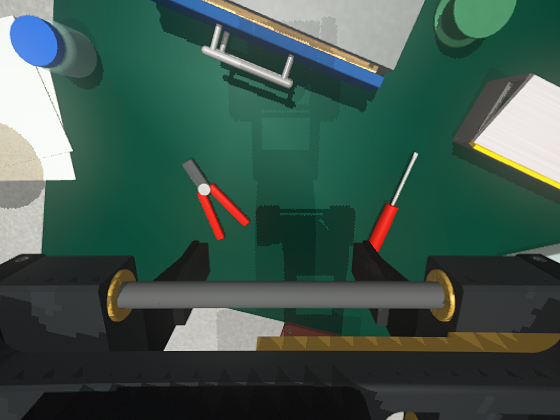

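The wrist view shows the handle bar from (204,50) to (290,84), the blue front's top edge from (158,3) to (383,80), and the pliers, driver, jar and spool.

```bash
python3 - <<'E'
from h import *
im,c=load("w1"); cs=cam("scene")
print(onz(c,[(204,50),(290,84)],91).round(1))
print(onz(c,[(158,3),(383,80)],112).round(1))
print(tri([cs,c],[(383,249),(204,50)]),tri([cs,c],[(346,236),(290,84)]))
E
```

```text
[[555.  350.   91. ]
 [547.  226.4  91. ]]
[[586.8 408.2 112. ]
 [583.1 109.7 112. ]]
(array([555.47388406, 351.45660252,  86.76652054]), np.float64(0.29542960531374113)) (array([548.14629673, 227.87161074,  78.88998938]), np.float64(1.442279113814224))
```

```bash
python3 -m crank '[[0.86,-0.34,0.5,0,0,0,-0.4],[0.86,-0.34,0.5,0,0,0,-0.4],[0.86,-0.34,0.5,0,0,0,-0.4]]' >/dev/null; python3 -m crank '[[0,0,0,0,0,-1,-0.4],[0,0,0,0,0,-1,-0.4],[0,0,0,0,0,-1,-0.4],[0,0,0,0,0,-1,-0.4],[0,0,0,0,0,-1,-0.4],[0,0,0,0,0,-1,-0.4],[0,0,0,0,0,-1,-0.4],[0,0,0,0,0,-1,-0.4],[0,0,0,0,0,-1,-0.4],[0,0,0,0,0,-1,-0.4],[0,0,0,0,0,-1,-0.4],[0,0,0,0,0,-1,-0.4]]';  python3 -c "
from h import *
st(); shot('wrist','w2')"
```

```text
t: 4.53
tcp_pos: [534.6, 284.4, 299.3]
ee_rot: [2.262, 2.18, -0.001]
force: [0.6, -0.8, 0.1]
opening: 0.7
gripper_force: 0.0
t4.53 tcp [534.6 284.4 299.3] R [[0.037, 0.999, -0.0], [0.999, -0.037, -0.001], [-0.001, -0.0, -1.0]] F [ 0.6 -0.8  0.1] op 0.700 g 0.0 q [ 0.36  0.14  1.48 -0.    1.53  0.4 ]
```

View pics/w2.png

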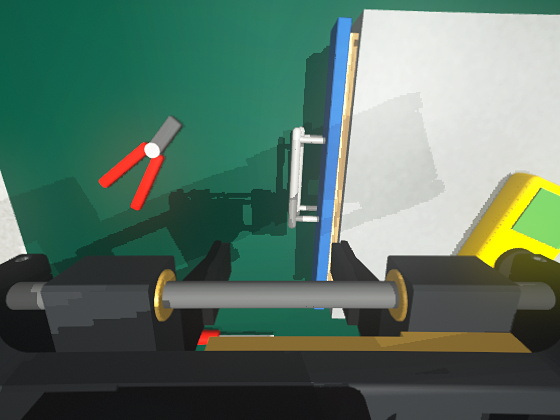

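The handle bar runs from (298,128) to (293,227), and the blue front edge from (343,18) to (320,308).

```bash
python3 - <<'E'
from h import *
im,c=load("w2"); _,c1=load("w1")
p=onz(c,[(298,128),(293,227)],91);print(p.round(1),p.mean(0))
print(onz(c,[(351,18),(326,308)],112).round(1))
print(tri([c1,c],[(204,50),(298,128)]),tri([c1,c],[(290,84),(293,227)]))
E
```

```text
[[557.7 352.8  91. ]
 [548.6 224.9  91. ]] [553.11897694 288.83513453  91.        ]
[[612.9 459.9 112. ]
 [590.6 112.1 112. ]]
(array([557.26421554, 352.66118789,  80.67588406]), np.float64(0.9844220268040329)) (array([547.59589319, 226.2586833 ,  94.05068218]), np.float64(0.9065978720962112))
```

```bash
python3 -m crank '[[0.11,0.35,0,0,0,0.29,0.44],[0,0,0.7,0,0,0,0.44],[0,0,0.7,0,0,0,0.44],[0,0,0.7,0,0,0,0.44],[0,0,0.7,0,0,0,0.44],[0,0,0,0,0,0,0.44],[0,0,0,0,0,0,0.44]]' >/dev/null; python3 -c "
from h import *
st(); print(to((552.5,289,72)));im,c=shot('wrist','w3');print(proj(c,[[557,352,91],[548.3,226,91]]))"
```

```text
t5.45 tcp [552.9 290.7 161. ] R [[0.07, 0.998, 0.001], [0.998, -0.07, 0.0], [0.001, 0.001, -1.0]] F [0.7 0.4 0.3] op 0.280 g 0.0 q [ 0.36  0.27  1.59 -0.    1.28  0.43]
[-0.03 -0.01  1.78]
[[280.68583408 143.88177487]
 [280.76539558 287.57690828]]
```

View pics/w3.png

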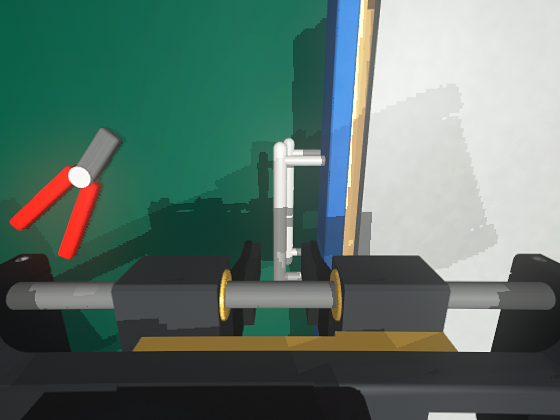

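The bar (column 279) is centred between the fingers. I'll descend, grip and pull.

```bash
python3 -m crank '[[0,0,0.44,0,0,0,0.44],[0,0,0.44,0,0,0,0.44],[0,0,0.44,0,0,0,0.44],[0,0,0.44,0,0,0,0.44],[0,0,0,0,0,0,0.44]]' 20; python3 -m crank '[[0,0,0,0,0,0,1],[0,0,0,0,0,0,1],[0,0,0,0,0,0,1],[0,0,0,0,0,0,1]]' 20;python3 -m crank '[[0,-0.2,0,0,0,0,1],[0,-0.4,0,0,0,0,1],[0,-0.4,0,0,0,0,1],[0,-0.4,0,0,0,0,1],[0,-0.4,0,0,0,0,1],[0,-0.4,0,0,0,0,1],[0,-0.4,0,0,0,0,1],[0,-0.4,0,0,0,0,1],[0,0,0,0,0,0,1]]' 20
```

```text
t: 6.12
tcp_pos: [551.7, 290.9, 71.5]
ee_rot: [-2.296, -2.143, 0.001]
force: [0.7, 0.1, 1.1]
opening: 0.276
gripper_force: 0.0
t: 6.62
tcp_pos: [553.0, 291.6, 73.4]
ee_rot: [2.296, 2.143, 0.004]
force: [-1.4, -0.4, 7.0]
opening: 0.117
gripper_force: 20.0
t: 7.75
tcp_pos: [401.8, 302.9, 73.3]
ee_rot: [-2.295, -2.145, -0.005]
force: [-0.9, 2.4, 6.5]
opening: 0.116
gripper_force: 20.0
```

```bash
python3 -m crank '[[0,-0.3,0,0,0,0,1],[0,-0.3,0,0,0,0,1],[0,-0.3,0,0,0,0,1],[0,-0.1,0,0,0,0,1],[0,0,0,0,0,0,1]]' 20; python3 -m crank '[[0,0,0,0,0,0,0.44],[0,0,0,0,0,0,0.44],[0,0,-0.6,0,0,0,0.44],[0,0,-1,0,0,0,0.44],[0,0,-1,0,0,0,0.44],[0,0,-1,0,0,0,0.44],[0,0,0,0,0,0,0.44]]'
python3 -c "
from h import *
st(); shot('side','s1'); shot('scene','c1')"
```

```text
t: 8.38
tcp_pos: [352.6, 306.6, 73.2]
ee_rot: [-2.296, -2.144, -0.007]
force: [-0.6, 3.9, 7.8]
opening: 0.121
gripper_force: 20.0
t: 9.25
tcp_pos: [354.2, 305.9, 255.8]
ee_rot: [2.295, 2.142, 0.011]
force: [0.4, -0.8, -0.4]
opening: 0.274
gripper_force: 0.0
t9.25 tcp [354.2 305.9 255.8] R [[0.069, 0.998, 0.006], [0.998, -0.069, 0.004], [0.004, 0.006, -1.0]] F [ 0.4 -0.8 -0.4] op 0.274 g 0.0 q [ 0.54 -0.19  1.88 -0.    1.45  0.61]
```

View pics/s1.png

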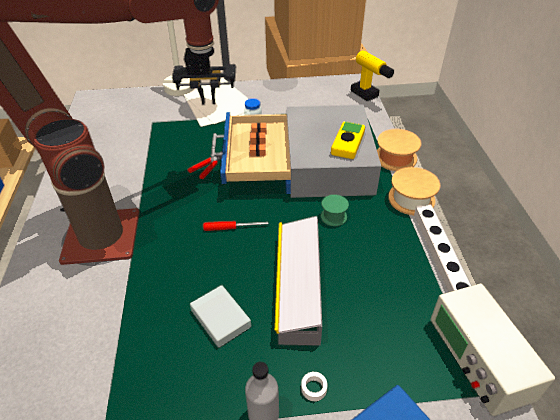

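Drawer open about 200 mm; the cans lie close together in a row at about (257,140) in the side view. Now turning the wrist to look down on them.

```bash
python3 -m crank '[[0,0.77,-0.94,0,0,1,-0.2],[0,0.67,-0.94,0,0,1,-0.2],[0,0,0,0,0,1,-0.2],[0,0,0,0,0,1,-0.2],[0,0,0,0,0,1,-0.2],[0,0,0,0,0,1,-0.2],[0,0,0,0,0,1,-0.2],[0,0,0,0,0,1,-0.2],[0,0,0,0,0,1,-0.2],[0,0,0,0,0,1,-0.2],[0,0,0,0,0,1,-0.2],[0,0,0,0,0,1,-0.2]]' >/dev/null; python3 -m crank '[[0,0,0,0,0,1,-0.2],[0,0,0,0,0,1,-0.2],[0,0,0,0,0,1,-0.2],[0,0,0,0,0,0,-0.2],[0,0,0,0,0,0,-0.2]]'
python3 -c "
from h import *
st(); shot('wrist','w4')"
```

```text
t: 11.48
tcp_pos: [423.4, 296.2, 344.1]
ee_rot: [3.139, -0.105, -0.003]
force: [0.8, -0.6, -0.4]
opening: 0.597
gripper_force: 0.0
t11.47 tcp [423.4 296.2 344.1] R [[0.998, -0.067, -0.002], [-0.067, -0.998, -0.001], [-0.002, 0.001, -1.0]] F [ 0.8 -0.6 -0.4] op 0.597 g 0.0 q [ 0.46 -0.09  1.63 -0.    1.61  2.1 ]
```

View pics/w4.png

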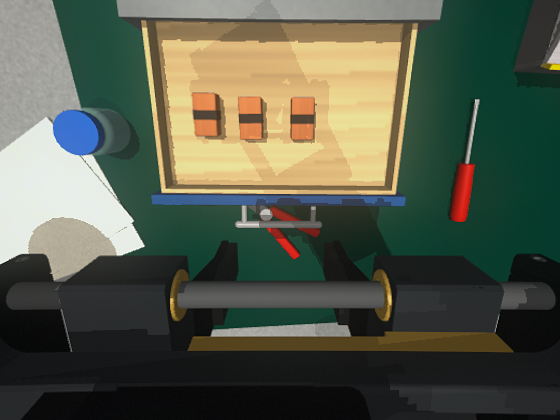

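Three cans at pixels (206,115), (250,118), (302,118), with gaps of about 20 and 29 px.

```bash
cat >> h.py <<'E'
def cans(im,c,z=None,p0=None,n=None,rows=(0,240)):
    """copper blobs -> (px, centre, axis yaw, length, width) on the plane of their top face"""
    m=mask(im,(3,140,60),(13,255,255)); m[rows[1]:]=0; m[:rows[0]]=0
    m=cv2.morphologyEx(m,cv2.MORPH_OPEN,np.ones((3,3))); m=cv2.morphologyEx(m,cv2.MORPH_CLOSE,np.ones((15,1)))
    out=[]
    for k in cv2.findContours(m,cv2.RETR_EXTERNAL,cv2.CHAIN_APPROX_NONE)[0]:
        if cv2.contourArea(k)<300: continue
        b=cv2.boxPoints(cv2.minAreaRect(k)); X=onz(c,b,z) if z else onplane(c,b,p0,n)
        e=[X[1]-X[0],X[2]-X[1]]; l=[np.linalg.norm(v) for v in e]; a=e[int(np.argmax(l))]; a=a*np.sign(a[0])
        out.append((b.mean(0).round(1),X.mean(0).round(1),round(float(np.arctan2(a[1],a[0])),3),round(max(l),1),round(min(l),1)))
    return sorted(out,key=lambda o:-o[1][1])
E
python3 - <<'E'
from h import *
im,c=load("w4")
for o in cans(im,c,102): print(o)
print(onz(c,[(244,224),(318,224)],91))
E
```

```text
(array([204.8, 114. ], dtype=float32), array([513.7, 388.3, 102. ]), -0.066, np.float64(53.6), np.float64(29.2))
(array([249.5, 118. ], dtype=float32), array([505.1, 330.7, 102. ]), -0.087, np.float64(52.5), np.float64(29.5))
(array([302. , 118.5], dtype=float32), array([499.9, 262.1, 102. ]), -0.032, np.float64(51.3), np.float64(28.3))
[[355.00039038 354.86369279  91.        ]
 [347.58799454 244.00225679  91.        ]]
```

```bash
python3 -m crank '[[0.33,0.2,0.96,0,0,0,0],[0.33,0.2,0.96,0,0,0,0.1],[0.33,0.2,0.96,0,0,0,0.1],[0,0,0,0,0,0,0.1],[0,0,0,0,0,0,0.1]]'; python3 - <<'E'
from h import *
s=st(); im,c=shot('wrist','w5'); _,c4=load('w4')
A=cans(im,c,102); B=cans(*load('w4'),102)
for o in A: print(o, [ (t[0].round(1),round(t[1],1)) for t in [tri([c,c4],[o[0],b[0]]) for b in B] if t[1]<8])
E
```

```text
t: 12.15
tcp_pos: [471.5, 263.6, 202.9]
ee_rot: [-3.139, 0.107, -0.002]
force: [0.1, -0.4, 0.4]
opening: 0.451
gripper_force: 0.0
t12.15 tcp [471.5 263.6 202.9] R [[0.998, -0.068, 0.001], [-0.068, -0.998, 0.001], [0.001, -0.001, -1.0]] F [ 0.1 -0.4  0.4] op 0.451 g 0.0 q [0.36 0.03 1.77 0.   1.34 2.  ]
(array([143.5, 170.4], dtype=float32), array([514.1, 383.4, 102. ]), -0.082, np.float64(55.0), np.float64(38.9)) [(array([513.8, 391.3,  86.7]), np.float64(1.1))]
(array([206.6, 175.3], dtype=float32), array([506. , 327.8, 102. ]), -0.056, np.float64(53.8), np.float64(33.6)) [(array([505.3, 331.4,  89.8]), np.float64(0.6))]
(array([280. , 176.5], dtype=float32), array([500.6, 261.7, 102. ]), -0.052, np.float64(52.2), np.float64(28.1)) [(array([500.4, 261.7,  97.3]), np.float64(0.0))]
```

```bash
python3 -m crank '[[0.58,0,0.3,0,0,0,0.1],[0,0,0.5,0,0,0,0.1],[0,0,0.5,0,0,0,0.1],[0,0,0.5,0,0,0,0.1],[0,0,0.4,0,0,0,0.1],[0,0,0.3,0,0,0,0.1],[0,0,0,0,0,0,0.1]]' 12; python3 -m crank '[[0,0,0,0,0,0,1],[0,0,0,0,0,0,1],[0,0,0,0,0,0,1]]' 12; python3 -m crank '[[0,0,-0.2,0,0,0,1],[0,0,-0.5,0,0,0,1],[0,0,-0.8,0,0,0,1],[0,0,-0.8,0,0,0,1],[0,0,-0.8,0,0,0,1],[0,0,0,0,0,0,1]]' 12
```

```text
t: 13.08
tcp_pos: [499.9, 261.5, 76.8]
ee_rot: [3.14, -0.107, -0.0]
force: [-0.1, 0.5, -0.0]
opening: 0.447
gripper_force: 0.0
t: 13.45
tcp_pos: [501.0, 261.6, 77.7]
ee_rot: [-3.139, 0.108, -0.003]
force: [0.5, 1.2, 0.9]
opening: 0.342
gripper_force: 1.2
t: 14.2
tcp_pos: [502.2, 261.8, 236.1]
ee_rot: [-3.137, 0.108, -0.011]
force: [1.0, -0.1, -2.3]
opening: 0.343
gripper_force: 12.0
```

```bash
python3 -m crank '[[0,0.6,-0.6,0,0,0,1],[-0.1,0.9,-0.4,0,0,0,1],[-0.1,0.95,-0.3,0,0,0,1],[-0.1,0.95,-0.3,0,0,0,1],[-0.1,0.95,-0.3,0,0,0,1],[-0.1,0.95,-0.1,0,0,0,1],[-0.1,0.95,0,0,0,0,1],[-0.1,0.95,0,0,0,0,1],[-0.1,0.95,0,0,0,0.6,1],[-0.1,0.9,0,0,0,0,1],[0,0.7,0,0,0,0,1],[0,0,0,0,0,0,1]]' 12; python3 -c "
from h import *
st(); shot('wrist','w6')"
```

```text
t: 15.7
tcp_pos: [415.4, -222.9, 329.5]
ee_rot: [-3.133, 0.212, 0.005]
force: [0.2, 0.6, -1.8]
opening: 0.347
gripper_force: 12.0
t15.70 tcp [ 415.4 -222.9  329.5] R [[0.991, -0.135, -0.003], [-0.135, -0.991, 0.002], [-0.003, -0.001, -1.0]] F [ 0.2  0.6 -1.8] op 0.347 g 12.0 q [-0.66 -0.2   1.75 -0.    1.59  1.05]
```

View pics/w6.png

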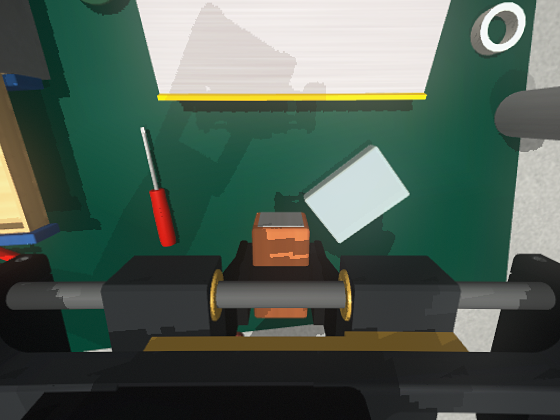

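The lip runs level in the wrist view from (157,97) to (427,97), and the held can hangs between the fingers at about (280,240). Moving 50 mm on for a second view.

```bash
python3 -m crank '[[0.6,0.3,0.3,0,0,0,1],[0.6,0.3,0.3,0,0,0,1],[0,0,0,0,0,0,1],[0,0,0,0,0,0,1]]' 12 >/dev/null; python3 - <<'E'
from h import *
st(); shot('wrist','w7')
P={}
for f in('w6','w7'):
    im,c=load(f); m=mask(im,(22,150,120),(34,255,255)); m[:,:20]=0; m[240:]=0
    m=cv2.morphologyEx(m,cv2.MORPH_OPEN,np.ones((2,8)))
    n,l,s,_=cv2.connectedComponentsWithStats(m); k=1+s[1:,4].argmax(); y,x=np.where(l==k)
    top=[];bot=[]
    for e in(x.min()+1,x.max()-1):
        r=y[abs(x-e)<3]; top.append((e,r.min()-.5)); bot.append((e,r.max()+.5))
    P[f]=(top,bot,c); print(f,top,bot)
    w=im[:,:,:].min(2)  # white slope's far edge
    col=im[:int(top[0][1]),int((x.min()+x.max())/2)+60]; 
for k in(0,1):
  for i in(0,1):
    X,e=tri([P[f][2] for f in P],[P[f][k][i] for f in P]); print("top" if k==0 else "bot",i,X.round(1),round(e,1))
for f in P:
  for z in (68,): print(f,onz(P[f][2],P[f][0]+P[f][1],z).round(1))
E
```

```text
t16.25 tcp [ 472.1 -257.6  301.1] R [[0.992, -0.13, -0.001], [-0.13, -0.992, 0.001], [-0.001, -0.001, -1.0]] F [-0.1  0.1 -0.9] op 0.345 g 12.0 q [-0.65 -0.03  1.65  0.    1.52  1.05]
w6 [(np.int64(159), np.float64(94.5)), (np.int64(426), np.float64(93.5))] [(np.int64(159), np.float64(100.5)), (np.int64(426), np.float64(100.5))]
w7 [(np.int64(136), np.float64(141.5)), (np.int64(408), np.float64(142.5))] [(np.int64(136), np.float64(148.5)), (np.int64(408), np.float64(149.5))]
top 0 [546.1 -74.4  62.1] 0.1
top 1 [ 498.5 -431.3   65. ] 0.4
bot 0 [537.7 -75.8  70.6] 0.2
bot 1 [ 489.6 -430.5   66.9] 0.4
w6 [[ 545.4  -76.6   68. ]
 [ 498.4 -430.3   68. ]
 [ 538.1  -74.7   68. ]
 [ 489.5 -430.4   68. ]]
w7 [[ 546.3  -77.1   68. ]
 [ 499.1 -429.7   68. ]
 [ 537.5  -74.7   68. ]
 [ 490.  -429.7   68. ]]
```

View pics/w7.png

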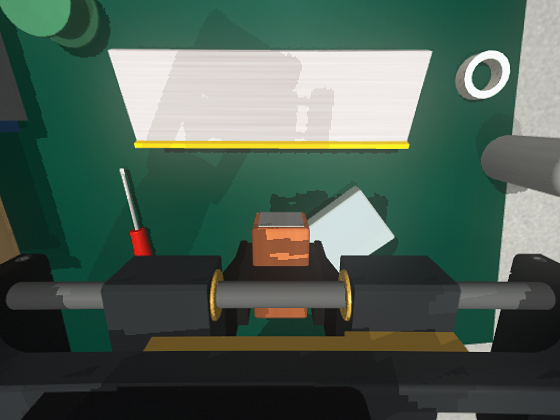

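```bash
cat >> h.py <<'E'
O=np.array([522.8,-253,61.]); YAW=-.1325
xh=np.array([np.cos(YAW),np.sin(YAW),0]); yh=np.array([-xh[1],xh[0],0]); zz=np.array([0,0,1.])
sx=xh*np.cos(.35)+zz*np.sin(.35); sz=-xh*np.sin(.35)+zz*np.cos(.35)
def sl(x,y,z): return O+x*sx+y*yh+z*sz
def tosl(x,y,z):
    """turn (units of 6 deg, tool axes) then shift (50mm, in the target tool axes)"""
    s=readout.get_state(); M=R.from_rotvec(s["ee_rot"]).as_matrix(); G=np.c_[sx,-yh,-sz]
    d=s["tcp_pos"]-O
    print("turn",(np.degrees(R.from_matrix(M.T@G).as_rotvec())/6).round(2),"shift",(G.T@(sl(x,y,z)-s["tcp_pos"])/50).round(3),"tcp in slope",(d@np.c_[sx,yh,sz]).round(1))
E
python3 - <<'E'
from h import *
_,c=load('w7')
print(proj(c,[sl(100,180,0),sl(100,-180,0)])); tosl(33,-60,75)
E
```

```text
[[109.50197086  57.10665145]
 [431.26825151  58.21150831]]
turn [-0.01  3.34  0.02] shift [-0.059  0.97   3.363] tcp in slope [ 35.9 -11.5 243.2]
```

```bash
python3 - <<'E'
from h import *
im,c=load('w7')
print(im[40:70:2,200].tolist()); 
cs=[cam('scene'),cam('side')]; 
for y in(180,-180):
  print([proj(k,[sl(100,y,0)]).round(1).tolist() for k in cs],[proj(k,[sl(0,y,0)]).round(1).tolist() for k in cs])
B=np.c_[sx,yh,sz]
for a,b in (((108,50),(317,218)),((432,50),(321,326))):
    X,e=tri([c,cs[1]],[a,b]); print(((X-O)@B).round(1),round(e,1))
    print(((onplane(c,[a],O,sz)[0]-O)@B).round(1))
E
```

```text
[[80, 95, 55], [81, 97, 56], [81, 97, 57], [82, 97, 58], [78, 94, 53], [182, 185, 194], [210, 214, 221], [210, 213, 220], [203, 207, 214], [207, 209, 218], [207, 210, 218], [217, 220, 225], [215, 219, 224], [208, 210, 218], [217, 220, 225]]
[[[245.3, 223.1]], [[313.6, 216.5]]] [[[261.0, 210.0]], [[281.4, 224.3]]]
[[[160.9, 181.3]], [[317.3, 324.5]]] [[[179.6, 171.3]], [[277.7, 331.7]]]
[104.7 188.  -16.9] 0.5
[107.  179.1  -0. ]
[ 107.  -181.3   -6.9] 0.0
[ 108.1 -178.2    0. ]
```

```bash
python3 -m crank '[[0,0,0,0,0.9,0,1],[0,0,0,0,0.9,0,1],[0,0,0,0,0.9,0,1],[0,0,0,0,0.64,0,1],[-0.02,0.32,0.6,0,0,0,1],[-0.02,0.32,0.6,0,0,0,1],[-0.02,0.33,0.6,0,0,0,1],[0,0,0,0,0,0,1],[0,0,0,0,0,0,1]]' 12; python3 -c "
from h import *
st(); tosl(33,-60,75); shot('wrist','w8')"
```

```text
t: 17.42
tcp_pos: [493.9, -310.3, 217.5]
ee_rot: [3.064, -0.201, 0.543]
force: [-0.7, -0.2, -1.6]
opening: 0.346
gripper_force: 12.0
t17.43 tcp [ 493.9 -310.3  217.5] R [[0.931, -0.131, 0.341], [-0.123, -0.991, -0.046], [0.344, 0.001, -0.939]] F [-0.7 -0.2 -1.6] op 0.346 g 12.0 q [-0.83 -0.12  1.93  0.25  1.07  0.78]
turn [ 0.   -0.01  0.01] shift [-0.017 -0.013  1.586] tcp in slope [ 33.9 -60.6 154.3]
```

View pics/w8.png

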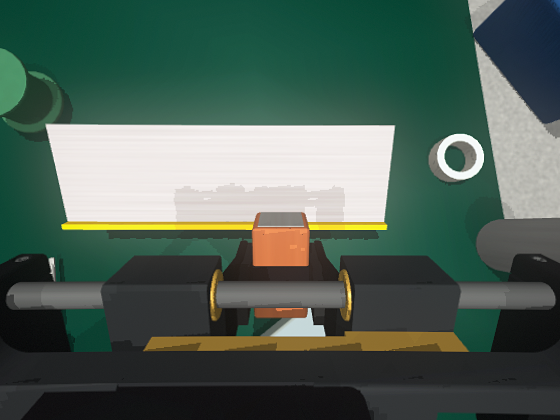

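```bash
python3 - <<'E'
from h import *
B=np.c_[sx,yh,sz]; C=[];Q=[]
for f in('w7','w8'):
    im,c=load(f); w=(im.min(2)>140).astype(np.uint8)*255; w[240:]=0
    n,l,s,cc=cv2.connectedComponentsWithStats(w); k=[i for i in range(1,n) if s[i,2]>250][0]
    y,x=np.where(l==k); e=lambda s:(x[s*1.*x-y*1. == (s*1.*x-y*1.).max()][0],y[s*1.*x-y*1.==(s*1.*x-y*1.).max()][0])
    q=[e(-1),e(1)]; Q.append(q);C.append(c); print(f,q,[((p-O)@B).round(1).tolist() for p in onplane(c,q,O,sz)], 'pred',proj(c,[sl(100,180,0),sl(100,-180,0)]).round().tolist())
for i in(0,1):
    X,e=tri(C,[q[i] for q in Q]); print(X.round(1),((X-O)@B).round(1),round(e,1))
im,c=load('w8'); m=mask(im,(22,150,120),(34,255,255))
r=[np.where(m[:240,u])[0] for u in (100,150,340)]; print([(a.min(),a.max()) for a in r], proj(c,[sl(0,0,0),sl(0,0,10),sl(-6,0,10)]).round(1).tolist())
E
```

```text
w7 [(np.int64(108), np.int64(50)), (np.int64(432), np.int64(51))] [[107.0, 179.1, -0.0], [107.1, -178.5, -0.0]] pred [[110.0, 57.0], [431.0, 58.0]]
w8 [(np.int64(46), np.int64(124)), (np.int64(394), np.int64(125))] [[106.7, 178.4, -0.0], [107.2, -178.0, 0.0]] pred [[46.0, 131.0], [395.0, 132.0]]
[646.8 -87.5  95.1] [106.6 180.5  -2.6] 0.1
[ 598.7 -442.1   99.7] [ 107.4 -177.4    2. ] 0.2
[(np.int64(222), np.int64(229)), (np.int64(222), np.int64(229)), (np.int64(222), np.int64(229))] [[226.9, 222.7], [225.3, 225.7], [225.6, 230.8]]
```

```bash
python3 -m crank '[[0,0,0.5,0,0,0,1],[0,0,0.5,0,0,0,1],[0,0,0.5,0,0,0,1],[0,0,0.5,0,0,0,1],[0,0,0.5,0,0,0,1],[0,0,0.3,0,0,0,1],[0,0,0,0,0,0,1]]' 12 ; python3 -c "
from h import *
st(); tosl(34,-60,5)"; python3 -m crank '[[0,0,0.05,0,0,0,1],[0,0,0.05,0,0,0,1],[0,0,0,0,0,0,1]]' 12;  python3 -c "
from h import *
tosl(34,-60,5)"
```

```text
t: 18.35
tcp_pos: [541.3, -316.4, 84.3]
ee_rot: [3.066, -0.201, 0.541]
force: [-0.1, -0.1, -1.3]
opening: 0.344
gripper_force: 12.0
t18.35 tcp [ 541.3 -316.4   84.3] R [[0.932, -0.13, 0.339], [-0.123, -0.991, -0.044], [0.342, -0.001, -0.94]] F [-0.1 -0.1 -1.3] op 0.344 g 12.0 q [-0.77  0.15  1.93  0.29  0.8   0.76]
turn [-0.01  0.01  0.01] shift [ 0.019 -0.008  0.155] tcp in slope [ 33.1 -60.4  12.8]
t: 18.73
tcp_pos: [543.0, -317.4, 80.2]
ee_rot: [3.064, -0.202, 0.542]
force: [-0.3, 0.2, -1.6]
opening: 0.342
gripper_force: 12.0
turn [ 0.   -0.    0.01] shift [ 0.012 -0.023  0.064] tcp in slope [ 33.4 -61.2   8.2]
```

```bash
python3 -m crank '[[0,0,0.04,0,0,0,1],[0,0,0,0,0,0,1]]' 12; python3 -m crank '[[0,0,0.04,0,0,0,1],[0,0,0,0,0,0,1]]' 12;  python3 -c "
from h import *
tosl(34,-60,5)"
```

```text
t: 18.98
tcp_pos: [543.6, -317.3, 77.8]
ee_rot: [3.065, -0.202, 0.541]
force: [0.1, -0.4, -2.1]
opening: 0.345
gripper_force: 12.0
t: 19.23
tcp_pos: [544.4, -317.5, 77.1]
ee_rot: [3.065, -0.201, 0.542]
force: [-5.2, 3.4, 7.9]
opening: 0.34
gripper_force: 12.0
turn [-0.    0.    0.01] shift [ 0.008 -0.021 -0.003] tcp in slope [ 33.6 -61.    4.8]
```

```bash
python3 -m crank '[[-0.04,0,-0.01,0,0,0,1],[-0.04,0,0,0,0,0,1],[0,0,0,0,0,0,1]]' 12; python3 -m crank '[[-0.04,0,0,0,0,0,1],[0,0,0,0,0,0,1]]' 12; python3 -m crank '[[-0.04,0,0,0,0,0,1],[0,0,0,0,0,0,1]]' 12; python3 -c "
from h import *
tosl(34,-60,5)"
```

```text
t: 19.6
tcp_pos: [540.8, -317.4, 75.8]
ee_rot: [3.063, -0.202, 0.543]
force: [-0.4, -0.8, 3.1]
opening: 0.343
gripper_force: 12.0
t: 19.85
tcp_pos: [540.2, -317.3, 75.7]
ee_rot: [3.062, -0.203, 0.547]
force: [6.7, -0.3, 1.9]
opening: 0.345
gripper_force: 12.0
t: 20.1
tcp_pos: [539.6, -317.3, 76.0]
ee_rot: [3.061, -0.203, 0.551]
force: [10.2, 0.4, 2.7]
opening: 0.343
gripper_force: 12.0
turn [ 0.02 -0.06  0.  ] shift [ 0.105 -0.031  0.01 ] tcp in slope [ 28.8 -61.6   5.5]
```

```bash
python3 -m crank '[[0,0,0,0,0,0,0.25],[0,0,0,0,0,0,0.1],[0,0,0,0,0,0,0.1],[0,0,-0.3,0,0,0,0.1],[0,0,-0.8,0,0,0,0.1],[0,0,-1,0,0,0,0.1],[0,0,-1,0,0,0,0.1],[0,0,0,0,0,0,0.1]]' 12; python3 - <<'E'
from h import *
st(); im,c=shot('wrist','w9')
B=np.c_[sx,yh,sz]
for o in cans(im,c,None,sl(0,0,30),sz): print(o[0],((o[1]-O)@B).round(1),o[2:])
E
```

```text
t: 21.1
tcp_pos: [485.0, -311.7, 226.0]
ee_rot: [3.056, -0.201, 0.551]
force: [0.7, -0.2, -0.7]
opening: 0.448
gripper_force: 0.0
t21.10 tcp [ 485.  -311.7  226. ] R [[0.929, -0.132, 0.346], [-0.122, -0.991, -0.053], [0.35, 0.007, -0.937]] F [ 0.7 -0.2 -0.7] op 0.448 g 0.0 q [-0.84 -0.15  1.94  0.26  1.08  0.77]
[277.5 198. ] [ 29.4 -61.3  30. ] (-0.119, np.float64(51.9), np.float64(27.6))
```

View pics/w9.png

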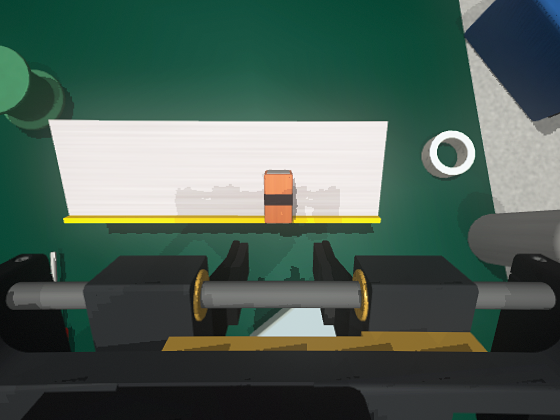

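Can is against the lip, pixel (278,198), lying square. Back to the drawer for the next one.

```bash
python3 -m crank '[[0,0,-0.5,0,-0.9,0,0.1],[0,0,-0.3,0,-0.9,0,0.1],[0,0,-0.2,0,-0.9,0,0.1],[0,0,-0.1,0,-0.68,0,0.1],[-0.2,-0.97,0,0,0,0,0.1],[-0.2,-0.97,0,0,0,0,0.1],[-0.2,-0.97,-0.2,0,0,0,0.1],[-0.2,-0.97,-0.2,0,0,0,0.1],[-0.2,-0.97,-0.2,0,0,0,0.1],[-0.2,-0.97,0,0,0,0,0.1],[-0.2,-0.97,0,0,0,0,0.1]]' >/dev/null; python3 -m crank '[[-0.2,-0.97,0,0,0,0,0.1],[-0.2,-0.97,0,0,0,0,0.1],[-0.2,-0.97,0,0,0,0,0.1],[-0.2,-0.97,0,0,0,0,0.1],[-0.2,-0.97,0,0,0,0,0.1],[-0.2,-0.97,0,0,0,0,0.1],[0,0,0,0,0,-0.63,0.1],[0,0,0,0,0,0,0.1],[0,0,0,0,0,0,0.1]]' >/dev/null;  python3 - <<'E'
from h import *
st(); im,c=shot('wrist','w10')
for o in cans(im,c,102): print(o, to((o[1][0]-30,o[1][1],190)))
E
```

```text
t23.65 tcp [423.6 334.  301.9] R [[0.998, -0.067, -0.005], [-0.067, -0.998, -0.0], [-0.005, 0.001, -1.0]] F [ 0.1 -0.7  0.1] op 0.447 g 0.0 q [ 0.52 -0.02  1.64  0.    1.53  2.16]
(array([228.9, 111.1], dtype=float32), array([513.5, 387.6, 102. ]), -0.075, np.float64(53.3), np.float64(31.1)) [ 1.13 -1.15  2.24]
(array([278.5, 114.5], dtype=float32), array([506. , 330.2, 102. ]), -0.056, np.float64(52.2), np.float64(28.5)) [1.06 0.   2.24]
```

```bash
python3 -m crank '[[0.8,-0.02,0.5,0,0,0,0.1],[0.85,-0.02,0.5,0,0,0,0.1],[0,0,0.9,0,0,0,0.1],[0,0,0.9,0,0,0,0.1],[0,0,0,0,0,0,0.1],[0,0,0,0,0,0,0.1]]' 12 >/dev/null;  python3 - <<'E'
from h import *
st(); print(to((506,330.3,77))); im,c=shot('wrist','w11')
for o in cans(im,c,102,rows=(0,300)): print(o)
E
```

```text
t24.45 tcp [506.7 331.3 164.4] R [[0.998, -0.066, -0.002], [-0.066, -0.998, 0.002], [-0.002, -0.001, -1.0]] F [-0.3  0.4  0.8] op 0.451 g 0.0 q [0.45 0.22 1.64 0.   1.28 2.08]
[-0.01  0.02  1.75]
(array([211.6, 214.3], dtype=float32), array([515.6, 385.7, 102. ]), -0.034, np.float64(56.9), np.float64(33.3))
(array([281. , 220.5], dtype=float32), array([506.8, 330.5, 102. ]), -0.047, np.float64(54.0), np.float64(28.1))
```

```bash
python3 -m crank '[[0,0.02,0.5,0,0,0,0.1],[0,0,0.5,0,0,0,0.1],[0,0,0.4,0,0,0,0.1],[0,0,0.35,0,0,0,0.1],[0,0,0,0,0,0,0.1]]' 12; python3 -m crank '[[0,0,0,0,0,0,1],[0,0,0,0,0,0,1],[0,0,0,0,0,0,1],[0,0,0,0,0,0,1]]' 12; python3 -m crank '[[0,0,-0.2,0,0,0,1],[0,0,-0.5,0,0,0,1],[0,0,-0.8,0,0,0,1],[0,0,-0.8,0,0,0,1],[0,0,-0.8,0,0,0,1],[0,0,-0.8,0,0,0,1],[0,0,0,0,0,0,1]]' 12
```

```text
t: 25.12
tcp_pos: [504.5, 329.9, 73.7]
ee_rot: [3.139, -0.103, -0.01]
force: [0.9, 0.3, 1.3]
opening: 0.449
gripper_force: 0.0
t: 25.62
tcp_pos: [506.0, 330.7, 76.0]
ee_rot: [-3.139, 0.103, 0.004]
force: [0.2, 0.2, 4.5]
opening: 0.346
gripper_force: 12.0
t: 26.5
tcp_pos: [507.7, 331.0, 274.5]
ee_rot: [-3.136, 0.103, -0.004]
force: [-0.3, 0.3, -1.4]
opening: 0.341
gripper_force: 12.0
```

```bash
python3 -m crank '[[0,0.5,-0.2,0,0,0,1],[0.02,0.8,-0.2,0,0,0,1],[0.02,0.97,0,0,0,0,1],[0.02,0.97,0,0,0,0,1],[0.02,0.97,0,0,0,0,1],[0.02,0.97,0,0,0,0,1],[0.02,0.97,0,0,0,0,1],[0.02,0.97,0,0,0,0,1],[0.02,0.97,0,0,0,0,1],[0.02,0.97,0,0,0,0,1],[0.02,0.97,0,0,0,0,1],[0.02,0.97,0,0,0,0,1]]' 12; python3 -m crank '[[0,0.6,0,0,0,0.63,1],[0,0,0,0,0.9,0,1],[0,0,0,0,0.9,0,1],[0,0,0,0,0.9,0,1],[0,0,0,0,0.64,0,1],[0,0,0,0,0,0,1]]' 12;  python3 - <<'E'
from h import *
st(); tosl(34,0,12)
E
```

```text
t: 28.0
tcp_pos: [479.9, -220.4, 287.7]
ee_rot: [-3.138, 0.103, 0.01]
force: [0.8, 0.1, -1.8]
opening: 0.344
gripper_force: 12.0
t: 28.75
tcp_pos: [477.4, -248.7, 287.4]
ee_rot: [3.069, -0.205, 0.531]
force: [-1.1, 0.3, -3.0]
opening: 0.348
gripper_force: 12.0
t28.75 tcp [ 477.4 -248.7  287.4] R [[0.934, -0.132, 0.333], [-0.125, -0.991, -0.043], [0.336, -0.002, -0.942]] F [-1.1  0.3 -3. ] op 0.348 g 12.0 q [-0.76 -0.29  1.94  0.21  1.22  0.9 ]
turn [-0.02  0.07 -0.01] shift [-0.017 -0.034  4.326] tcp in slope [ 34.9  -1.7 228.3]
```

```bash
python3 -m crank '[[-0.02,-0.03,0.5,0,0.06,0,1],[0,0,0.9,0,0,0,1],[0,0,0.9,0,0,0,1],[0,0,0.8,0,0,0,1],[0,0,0.6,0,0,0,1],[0,0,0.4,0,0,0,1],[0,0,0.2,0,0,0,1],[0,0,0,0,0,0,1],[0,0,0,0,0,0,1]]' 12;  python3 - <<'E'
from h import *
st(); tosl(34,0,7)
E
```

```text
t: 29.88
tcp_pos: [552.1, -257.7, 88.3]
ee_rot: [3.063, -0.202, 0.546]
force: [1.1, -0.7, -1.8]
opening: 0.34
gripper_force: 12.0
t29.88 tcp [ 552.1 -257.7   88.3] R [[0.93, -0.131, 0.342], [-0.123, -0.991, -0.046], [0.345, 0.001, -0.938]] F [ 1.1 -0.7 -1.8] op 0.340 g 12.0 q [-0.67  0.09  1.99  0.25  0.77  0.88]
turn [ 0.   -0.03  0.01] shift [-0.064 -0.016  0.17 ] tcp in slope [37.2 -0.8 15.5]
```

```bash
python3 -m crank '[[-0.06,-0.02,0.1,0,0,0,1],[0,0,0.08,0,0,0,1],[0,0,0,0,0,0,1]]' 12; python3 -m crank '[[0,0,0.04,0,0,0,1],[0,0,0,0,0,0,1]]' 12; python3 -c "
from h import *
tosl(34,0,4)"
```

```text
t: 30.25
tcp_pos: [551.8, -256.3, 77.7]
ee_rot: [3.064, -0.202, 0.544]
force: [0.0, 0.2, -2.0]
opening: 0.344
gripper_force: 12.0
t: 30.5
tcp_pos: [552.8, -256.5, 76.0]
ee_rot: [3.064, -0.202, 0.545]
force: [0.6, -0.1, -2.6]
opening: 0.345
gripper_force: 12.0
turn [-0.   -0.02  0.01] shift [ 0.01   0.009 -0.005] tcp in slope [33.5  0.4  3.8]
```

```bash
python3 -m crank '[[0,0,0.03,0,0,0,1],[0,0,0,0,0,0,1]]' 12; python3 -m crank '[[0,0,0.03,0,0,0,1],[0,0,0,0,0,0,1]]' 12; python3 -c "
from h import *
tosl(34,0,4)"
```

```text
t: 30.75
tcp_pos: [553.4, -256.7, 74.7]
ee_rot: [3.064, -0.202, 0.545]
force: [-0.2, 0.2, -1.3]
opening: 0.341
gripper_force: 12.0
t: 31.0
tcp_pos: [554.0, -256.8, 74.3]
ee_rot: [3.064, -0.201, 0.545]
force: [-5.3, 1.6, 7.5]
opening: 0.343
gripper_force: 12.0
turn [-0.   -0.02  0.01] shift [-0.001  0.007 -0.046] tcp in slope [34.1  0.3  1.7]
```

Contact. Sliding down to the lip.

```bash
python3 -m crank '[[-0.04,0,-0.01,0,0,0,1],[-0.04,0,0,0,0,0,1],[0,0,0,0,0,0,1]]' 12; python3 -m crank '[[-0.04,0,0,0,0,0,1],[0,0,0,0,0,0,1]]' 12; python3 -m crank '[[-0.03,0,0,0,0,0,1],[0,0,0,0,0,0,1]]' 12; python3 -c "
from h import *
tosl(34,0,5)"
```

```text
t: 31.38
tcp_pos: [550.2, -256.6, 72.9]
ee_rot: [3.063, -0.202, 0.546]
force: [-0.5, -0.6, 4.4]
opening: 0.344
gripper_force: 12.0
t: 31.62
tcp_pos: [549.1, -256.5, 72.6]
ee_rot: [3.062, -0.202, 0.548]
force: [5.6, 0.0, 3.1]
opening: 0.342
gripper_force: 12.0
t: 31.88
tcp_pos: [548.8, -256.5, 72.8]
ee_rot: [3.061, -0.203, 0.551]
force: [9.4, 0.3, 0.9]
opening: 0.344
gripper_force: 12.0
turn [ 0.01 -0.06  0.01] shift [ 0.107 -0.001 -0.059] tcp in slope [28.6 -0.1  2.1]
```

```bash
python3 -m crank '[[0,0,0,0,0,0,0.25],[0,0,0,0,0,0,0.1],[0,0,0,0,0,0,0.1],[0,0,-0.3,0,0,0,0.1],[0,0,-0.8,0,0,0,0.1],[0,0,-1,0,0,0,0.1],[0,0,-1,0,0,0,0.1],[0,0,-0.5,0,0,0,0.1],[0,0,0,0,0,0,0.1]]' 12; python3 - <<'E'
from h import *
im,c=shot('wrist','w12')
B=np.c_[sx,yh,sz]
for o in cans(im,c,None,sl(0,0,30),sz): print(o[0],((o[1]-O)@B).round(1),o[2:])
E
python3 -m crank '[[0,0,-0.2,0,-0.9,0,0.1],[0,0,-0.2,0,-0.9,0,0.1],[0,0,-0.2,0,-0.9,0,0.1],[0,0,-0.1,0,-0.68,0,0.1],[-0.15,-0.97,-0.2,0,0,0,0.1],[-0.15,-0.97,-0.2,0,0,0,0.1],[-0.15,-0.97,0,0,0,0,0.1],[-0.15,-0.97,0,0,0,0,0.1],[-0.15,-0.97,0,0,0,0,0.1],[-0.15,-0.97,0,0,0,0,0.1],[-0.15,-0.97,0,0,0,0,0.1],[-0.15,-0.97,0,0,0,0,0.1]]' 12
```

```text
t: 33.0
tcp_pos: [485.8, -248.7, 243.8]
ee_rot: [3.059, -0.202, 0.551]
force: [-0.0, -0.9, -0.2]
opening: 0.451
gripper_force: 0.0
[279.5 193. ] [28.9 -0.5 30. ] (-0.118, np.float64(52.4), np.float64(27.1))
[334.4 193. ] [ 29.  -61.3  30. ] (-0.129, np.float64(53.4), np.float64(28.3))
t: 34.55
tcp_pos: [467.8, 147.6, 291.9]
ee_rot: [3.134, -0.206, -0.008]
force: [0.7, -0.1, -0.3]
opening: 0.45
gripper_force: 0.0
```

```bash
python3 -m crank '[[-0.22,-0.95,0,0,0,0,0.1],[-0.22,-0.95,0,0,0,0,0.1],[-0.22,-0.95,0,0,0,0,0.1],[-0.22,-0.95,0,0,0,0,0.1],[-0.22,-0.95,0,0,0,-0.63,0.1],[0,0,0,0,0,0,0.1],[0,0,0,0,0,0,0.1]]' >/dev/null;  python3 - <<'E'
from h import *
st(); im,c=shot('wrist','w13')
for o in cans(im,c,102): print(o, to((o[1][0],o[1][1],160)))
E
```

```text
t35.42 tcp [444.8 388.  292.2] R [[0.998, -0.065, -0.005], [-0.065, -0.998, -0.002], [-0.005, 0.002, -1.0]] F [ 0.3 -0.5  0.3] op 0.444 g 0.0 q [0.58 0.11 1.53 0.   1.52 2.22]
(array([275.5, 127.5], dtype=float32), array([513.3, 388.4, 102. ]), -0.057, np.float64(52.1), np.float64(28.1)) [ 1.37 -0.11  2.65]
```

```bash
python3 -m crank '[[0.7,-0.05,0.4,0,0,0,0.1],[0.67,-0.06,0.45,0,0,0,0.1],[0,0,0.9,0,0,0,0.1],[0,0,0.9,0,0,0,0.1],[0,0,0,0,0,0,0.1],[0,0,0,0,0,0,0.1]]' 12 >/dev/null;  python3 - <<'E'
from h import *
st(); im,c=shot('wrist','w14')
for o in cans(im,c,102,rows=(0,300)): print(o,to((o[1][0],o[1][1],76.5)))
E
```

```text
t36.23 tcp [514.9 389.3 163.6] R [[0.998, -0.067, -0.0], [-0.067, -0.998, 0.001], [-0.0, -0.001, -1.0]] F [ 0.2 -1.5  0.6] op 0.448 g 0.0 q [0.52 0.31 1.53 0.   1.3  2.16]
(array([281. , 220.5], dtype=float32), array([515.4, 388.5, 102. ]), -0.084, np.float64(53.8), np.float64(28.1)) [0.   0.03 1.76]
```

```bash
python3 -m crank '[[0,0.02,0.5,0,0,0,0.1],[0,0,0.5,0,0,0,0.1],[0,0,0.4,0,0,0,0.1],[0,0,0.32,0,0,0,0.1],[0,0,0,0,0,0,0.1]]' 12; python3 -m crank '[[0,0,0,0,0,0,1],[0,0,0,0,0,0,1],[0,0,0,0,0,0,1],[0,0,0,0,0,0,1]]' 12; python3 -m crank '[[0,0,-0.2,0,0,0,1],[0,0,-0.5,0,0,0,1],[0,0,-0.8,0,0,0,1],[0,0,-0.8,0,0,0,1],[0,0,-0.8,0,0,0,1],[0,0,-0.8,0,0,0,1],[0,0,0,0,0,0,1]]' 12
```

```text
t: 36.9
tcp_pos: [512.9, 388.3, 74.6]
ee_rot: [3.139, -0.103, -0.006]
force: [0.1, 0.5, -0.3]
opening: 0.449
gripper_force: 0.0
t: 37.4
tcp_pos: [514.3, 389.2, 76.9]
ee_rot: [-3.139, 0.103, 0.0]
force: [0.4, 1.3, 5.0]
opening: 0.348
gripper_force: 12.0
t: 38.28
tcp_pos: [515.6, 389.6, 275.6]
ee_rot: [-3.136, 0.103, -0.007]
force: [-0.1, 0.4, -0.9]
opening: 0.344
gripper_force: 12.0
```

```bash
python3 -m crank '[[0,0.5,-0.2,0,0,0,1],[0.02,0.8,-0.2,0,0,0,1],[0.02,0.97,0,0,0,0,1],[0.02,0.97,0,0,0,0,1],[0.02,0.97,0,0,0,0,1],[0.02,0.97,0,0,0,0,1],[0.02,0.97,0,0,0,0,1],[0.02,0.97,0,0,0,0,1],[0.02,0.97,0,0,0,0,1],[0.02,0.97,0,0,0,0,1],[0.02,0.97,0,0,0,0,1],[0.02,0.97,0,0,0,0,1]]' 12; python3 -m crank '[[0,0.6,0,0,0,0.63,1],[0,0,0,0,0.9,0,1],[0,0,0,0,0.9,0,1],[0,0,0,0,0.9,0,1],[0,0,0,0,0.64,0,1],[0,0,0,0,0,0,1],[0,0,0,0,0,0,1]]' 12;  python3 - <<'E'
from h import *
st(); tosl(34,60,12)
E
```

```text
t: 39.78
tcp_pos: [487.8, -162.1, 288.8]
ee_rot: [-3.138, 0.103, 0.007]
force: [-0.7, 0.6, -1.2]
opening: 0.34
gripper_force: 12.0
t: 40.65
tcp_pos: [486.7, -190.8, 289.9]
ee_rot: [3.066, -0.202, 0.535]
force: [-0.6, -0.0, -1.1]
opening: 0.346
gripper_force: 12.0
t40.65 tcp [ 486.7 -190.8  289.9] R [[0.933, -0.131, 0.336], [-0.124, -0.991, -0.044], [0.339, -0.0, -0.941]] F [-0.6 -0.  -1.1] op 0.346 g 12.0 q [-0.63 -0.35  1.98  0.18  1.21  1.03]
turn [-0.01  0.04  0.01] shift [-0.063 -0.062  4.363] tcp in slope [ 37.1  56.9 230.1]
```

```bash
python3 -m crank '[[-0.09,-0.06,0.5,0,0.03,0,1],[0,0,0.9,0,0,0,1],[0,0,0.9,0,0,0,1],[0,0,0.8,0,0,0,1],[0,0,0.6,0,0,0,1],[0,0,0.4,0,0,0,1],[0,0,0.25,0,0,0,1],[0,0,0,0,0,0,1],[0,0,0,0,0,0,1]]' 12;  python3 - <<'E'
from h import *
st(); tosl(34,60,6)
E
```

```text
t: 41.78
tcp_pos: [557.7, -197.4, 85.6]
ee_rot: [3.064, -0.201, 0.544]
force: [-0.3, -0.2, -1.8]
opening: 0.341
gripper_force: 12.0
t41.77 tcp [ 557.7 -197.4   85.6] R [[0.931, -0.131, 0.341], [-0.123, -0.991, -0.046], [0.344, 0.0, -0.939]] F [-0.3 -0.2 -1.8] op 0.341 g 12.0 q [-0.56  0.05  2.04  0.21  0.75  1.01]
turn [ 0.   -0.02  0.01] shift [-0.    -0.005  0.155] tcp in slope [34.  59.7 13.7]
```

```bash
python3 -m crank '[[0,0,0.1,0,0,0,1],[0,0,0.06,0,0,0,1],[0,0,0,0,0,0,1]]' 12; python3 -m crank '[[0,0,0.03,0,0,0,1],[0,0,0,0,0,0,1]]' 12; python3 -m crank '[[0,0,0.02,0,0,0,1],[0,0,0,0,0,0,1]]' 12;python3 -c "
from h import *
tosl(34,60,4)"
```

```text
t: 42.15
tcp_pos: [559.8, -197.4, 77.1]
ee_rot: [3.065, -0.202, 0.543]
force: [0.2, -0.1, -1.4]
opening: 0.344
gripper_force: 12.0
t: 42.4
tcp_pos: [560.4, -197.5, 75.8]
ee_rot: [3.064, -0.202, 0.543]
force: [-0.1, -0.1, -1.9]
opening: 0.345
gripper_force: 12.0
t: 42.65
tcp_pos: [560.7, -197.6, 75.3]
ee_rot: [3.064, -0.202, 0.543]
force: [-4.8, 1.2, 3.8]
opening: 0.34
gripper_force: 12.0
turn [-0.   -0.01  0.01] shift [ 0.013 -0.002 -0.02 ] tcp in slope [33.4 59.9  3. ]
```

```bash
python3 -m crank '[[-0.04,0,0,0,0,0,1],[-0.04,0,0,0,0,0,1],[0,0,0,0,0,0,1]]' 12; python3 -m crank '[[-0.04,0,0,0,0,0,1],[0,0,0,0,0,0,1]]' 12; python3 -m crank '[[-0.02,0,0,0,0,0,1],[0,0,0,0,0,0,1]]' 12; python3 -c "
from h import *
tosl(34,0,5)"
```

```text
t: 43.02
tcp_pos: [557.5, -197.5, 74.1]
ee_rot: [3.063, -0.202, 0.545]
force: [-0.7, -0.1, 2.6]
opening: 0.347
gripper_force: 12.0
t: 43.28
tcp_pos: [556.3, -197.3, 73.8]
ee_rot: [3.063, -0.202, 0.547]
force: [5.6, -0.9, 3.1]
opening: 0.341
gripper_force: 12.0
t: 43.52
tcp_pos: [556.1, -197.3, 73.9]
ee_rot: [3.062, -0.202, 0.549]
force: [8.5, 0.5, 0.9]
opening: 0.347
gripper_force: 12.0
turn [ 0.01 -0.05  0.01] shift [ 0.109  1.193 -0.034] tcp in slope [28.5 59.6  3.3]
```

```bash
python3 -m crank '[[0,0,0,0,0,0,0.25],[0,0,0,0,0,0,0.1],[0,0,0,0,0,0,0.1],[0,0,-0.3,0,0,0,0.1],[0,0,-0.8,0,0,0,0.1],[0,0,-1,0,0,0,0.1],[0,0,-1,0,0,0,0.1],[0,0,-0.8,0,0,0,0.1],[0,0,0,0,0,0,0.1]]' 12; python3 - <<'E'
from h import *
st();im,c=shot('wrist','w15')
B=np.c_[sx,yh,sz]
for o in cans(im,c,None,sl(0,0,30),sz): print(o[0],((o[1]-O)@B).round(1),o[2:])
E
```

```text
t: 44.65
tcp_pos: [488.8, -189.2, 261.2]
ee_rot: [3.058, -0.201, 0.554]
force: [0.9, -0.3, -0.3]
opening: 0.45
gripper_force: 0.0
t44.65 tcp [ 488.8 -189.2  261.2] R [[0.928, -0.132, 0.347], [-0.122, -0.991, -0.05], [0.351, 0.004, -0.936]] F [ 0.9 -0.3 -0.3] op 0.450 g 0.0 q [-0.63 -0.34  2.03  0.18  1.14  1.02]
[269.  189.5] [30.5 71.1 30.1] (-0.13, np.float64(51.4), np.float64(27.4))
[329.5 190.5] [29.4  0.3 30. ] (-0.13, np.float64(52.5), np.float64(28.0))
[381.5 191. ] [ 28.9 -60.3  30. ] (-0.138, np.float64(52.8), np.float64(28.1))
```

View pics/w15.png

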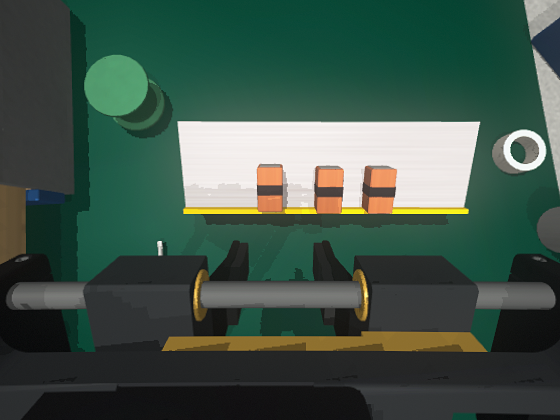

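The left can sits about 11 mm further left than I put it (y 71). I'll check numerically whether its lower end still touches the lip.

```bash
python3 - <<'E'
from h import *
im,c=load('w15'); B=np.c_[sx,yh,sz]
m=mask(im,(3,140,60),(13,255,255)); 
for u in (262,270,278,322,330,338,370,378,388):
    r=np.where(m[140:240,u])[0]+140; print(u,r.min(),r.max(),((onplane(c,[(u,r.max()+.5)],sl(0,0,30),sz)[0]-O)@B).round(1),((onplane(c,[(u,r.min()-.5)],sl(0,0,30),sz)[0]-O)@B).round(1))
v=im[155:225,240:410]; cv2.imwrite('pics/z1.png',cv2.resize(v,None,fx=4.6,fy=4.6,interpolation=cv2.INTER_CUBIC))
E
```

```text
262 168 211 [ 4.2 79.6 30. ] [56.8 78.8 30. ]
270 168 211 [ 4.2 70.1 30. ] [56.8 69.6 30. ]
278 168 211 [ 4.2 60.5 30. ] [56.8 60.5 30. ]
322 169 212 [ 3.   7.9 30. ] [55.7 10.2 30. ]
330 169 212 [ 3.  -1.6 30. ] [55.7  1.1 30. ]
338 169 212 [  3.1 -11.2  30. ] [55.7 -8.1 30. ]
370 183 212 [  3.1 -49.3  30. ] [ 39.5 -46.   30. ]
378 170 212 [  3.1 -58.8  30. ] [ 54.6 -53.8  30. ]
388 170 212 [  3.1 -70.7  30. ] [ 54.6 -65.2  30. ]
```

View pics/z1.png

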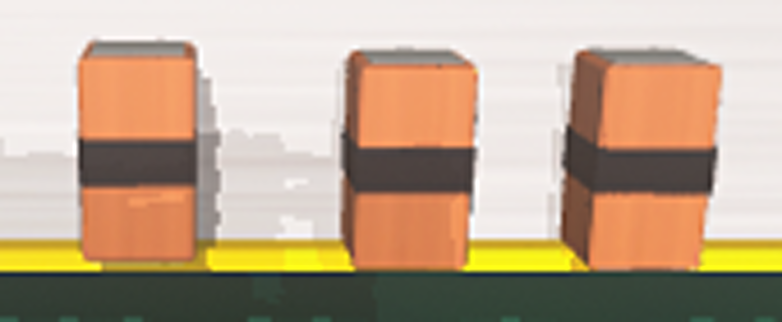

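Its lower end is 1–2 px higher than the others, so it may have been knocked off the lip. I'll regrip it and reseat it.

```bash
python3 - <<'E'
from h import *
tosl(30,70.5,14)
E
```

```text
turn [ 0.02 -0.05  0.01] shift [ 0.052 -0.224  3.722] tcp in slope [ 27.4  59.3 200.1]
```

```bash
python3 -m crank '[[0.05,-0.22,0.5,0,-0.05,0,0.1],[0,0,0.8,0,0,0,0.1],[0,0,0.8,0,0,0,0.1],[0,0,0.4,0,0,0,0.1],[0,0,0,0,0,0,0.1],[0,0,0,0,0,0,0.1]]' 12 >/dev/null; python3 - <<'E'
from h import *
B=np.c_[sx,yh,sz]
tosl(30,71,5); im,c=shot('wrist','w16')
for o in cans(im,c,None,sl(0,0,30),sz,rows=(0,300)): print(o[0],((o[1]-O)@B).round(1),o[2:])
E
```

```text
turn [-0.    0.05  0.01] shift [ 4.000e-02 -1.000e-03  1.356e+00] tcp in slope [28.  71.  72.8]
[278.5 247.5] [13.8 72.1 30. ] (1.44, np.float64(27.7), np.float64(19.1))
[278.  206.5] [46.3 72.4 30. ] (1.44, np.float64(27.2), np.float64(20.5))
[372.5 245.5] [15.8  1.  30. ] (1.441, np.float64(29.1), np.float64(14.1))
[376.5 207.5] [45.7  0.9 30. ] (1.439, np.float64(29.2), np.float64(20.6))
[446. 249.] [ 13.  -54.3  30. ] (1.442, np.float64(41.2), np.float64(20.1))
[461.  207.5] [ 45.8 -59.6  30. ] (1.438, np.float64(30.8), np.float64(20.8))
```

```bash
python3 -m crank '[[0.03,-0.02,0.5,0,0.05,0,0.1],[0,0,0.5,0,0,0,0.1],[0,0,0.25,0,0,0,0.1],[0,0,0.05,0,0,0,0.1],[0,0,0,0,0,0,0.1],[0,0,0,0,0,0,0.1]]' 12; python3 -m crank '[[0,0,0,0,0,0,1],[0,0,0,0,0,0,1],[0,0,0,0,0,0,1],[0,0,0,0,0,0,1]]' 12;  python3 -c "
from h import *
tosl(30,71,5)"; python3 -m crank '[[-0.04,0,0,0,0,0,1],[0,0,0,0,0,0,1]]' 12; python3 -c "
from h import *
tosl(30,71,5)"
```

```text
t: 46.25
tcp_pos: [557.7, -185.4, 79.4]
ee_rot: [3.063, -0.202, 0.545]
force: [0.2, -0.0, -0.2]
opening: 0.454
gripper_force: 0.0
t: 46.75
tcp_pos: [557.4, -185.2, 78.9]
ee_rot: [3.064, -0.202, 0.544]
force: [-3.6, 1.4, 5.6]
opening: 0.349
gripper_force: 12.0
turn [-0.   -0.01  0.01] shift [0.001 0.016 0.062] tcp in slope [29.9 71.8  8.1]
t: 47.0
tcp_pos: [556.7, -185.2, 78.7]
ee_rot: [3.063, -0.202, 0.548]
force: [5.1, 0.7, 1.3]
opening: 0.345
gripper_force: 12.0
turn [ 0.   -0.04  0.01] shift [0.016 0.014 0.063] tcp in slope [29.2 71.7  8.2]
```

```bash
python3 -m crank '[[-0.03,0,0,0,0,0,1],[0,0,0,0,0,0,1]]' 12; python3 -m crank '[[0,0,0,0,0,0,0.3],[0,0,0,0,0,0,0.1],[0,0,0,0,0,0,0.1],[0,0,-0.3,0,0,0,0.1],[0,0,-0.8,0,0,0,0.1],[0,0,-1,0,0,0,0.1],[0,0,-1,0,0,0,0.1],[0,0,-0.8,0,0,0,0.1],[0,0,0,0,0,0,0.1]]' 12 >/dev/null; python3 - <<'E'
from h import *
st();im,c=shot('wrist','w17')
B=np.c_[sx,yh,sz]
for o in cans(im,c,None,sl(0,0,30),sz): 
    u=int(o[0][0]); m=mask(im,(3,140,60),(13,255,255)); r=np.where(m[140:240,u])[0]+140
    print(o[0],((o[1]-O)@B).round(1),o[2:],r.min(),r.max())
m=mask(im,(22,150,120),(34,255,255)); print([(np.where(m[:240,u])[0].min(),np.where(m[:240,u])[0].max()) for u in (245,310,360,410)])
E
```

```text
t: 47.25
tcp_pos: [556.3, -185.2, 78.9]
ee_rot: [3.062, -0.203, 0.551]
force: [8.1, 1.3, 2.2]
opening: 0.343
gripper_force: 12.0
t48.38 tcp [ 488.6 -177.   265.8] R [[0.928, -0.132, 0.347], [-0.122, -0.991, -0.05], [0.351, 0.004, -0.936]] F [-0.   0.4 -0.2] op 0.454 g 0.0 q [-0.6  -0.36  2.03  0.17  1.15  1.05]
[279. 190.] [28.7 71.4 30. ] (-0.119, np.float64(51.0), np.float64(27.9)) 169 211
[339.1 190. ] [28.7  0.3 30. ] (-0.14, np.float64(52.4), np.float64(28.4)) 169 211
[390.2 190. ] [ 28.8 -60.1  29.9] (-0.138, np.float64(53.6), np.float64(28.3)) 169 211
[(np.int64(206), np.int64(212)), (np.int64(206), np.int64(212)), (np.int64(206), np.int64(212)), (np.int64(206), np.int64(212))]
```

```bash
python3 -m crank '[[0,0,-0.3,0,-0.9,0,0.3],[0,0,-0.2,0,-0.9,0,0.3],[0,0,-0.1,0,-0.9,0,0.3],[0,0,0,0,-0.68,0,0.3],[-0.1,-0.97,0,0,0,0,0.6],[-0.1,-0.97,0,0,0,0,1],[-0.1,-0.97,0,0,0,0,1],[-0.1,-0.97,0,0,0,0,1],[-0.4,-0.83,0,0,0,0,1],[-0.4,-0.83,0,0,0,0,1],[-0.4,-0.83,0,0,0,0,1],[-0.4,-0.83,0,0,0,0,1]]' 12 >/dev/null; python3 -m crank '[[-0.7,-0.6,0,0,0,0,1],[-0.7,-0.6,0,0,0,0,1],[0,0,0,0,0,-0.63,1],[0,0,0,0,0,0,1],[0,0,0,0,0,0,1]]' 12 >/dev/null; python3 - <<'E'
from h import *
st(); print(to((318,308,75))); im,c=shot('wrist','w18'); print(cans(im,c,102), proj(c,[353,306,91]))
E
```

```text
t50.55 tcp [365.6 263.6 288.6] R [[0.998, -0.067, -0.004], [-0.067, -0.998, -0.0], [-0.004, 0.001, -1.0]] F [ 0.4 -0.1 -0.5] op 0.003 g 0.0 q [ 0.45 -0.24  1.86  0.    1.53  2.09]
[-0.99 -0.83  4.28]
[] [[247.18753893 196.63136139]]
```

View pics/w18.png

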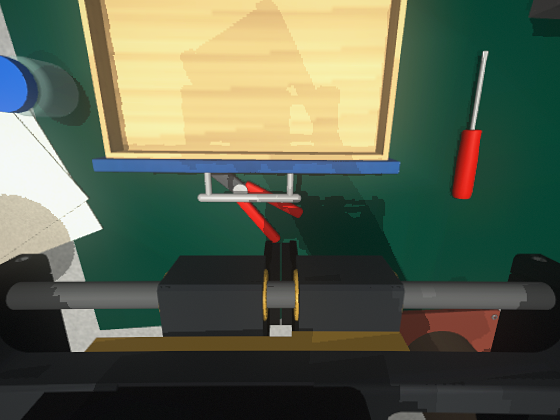

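The drawer is empty, and the handle at (248,197) is where I left it. I'll go down in front of the bar and push.

```bash
python3 -m crank '[[-0.5,-0.42,0.4,0,0,0,1],[-0.5,-0.42,0.4,0,0,0,1],[0,0,0.9,0,0,0,1],[0,0,0.9,0,0,0,1],[0,0,0.9,0,0,0,1],[0,0,0.72,0,0,0,1],[0,0,0,0,0,0,1]]' 12; python3 -m crank '[[0.3,0,0,0,0,0,1],[0.4,0,0,0,0,0,1],[0.4,0,0,0,0,0,1],[0.4,0,0,0,0,0,1],[0.4,0,0,0,0,0,1],[0.4,0,0,0,0,0,1],[0.4,0,0,0,0,0,1],[0.4,0,0,0,0,0,1],[0.4,0,0,0,0,0,1],[0,0,0,0,0,0,1]]' 12
```

```text
t: 51.48
tcp_pos: [315.8, 307.2, 75.8]
ee_rot: [3.136, -0.106, -0.014]
force: [-0.6, 0.1, -0.3]
opening: 0.001
gripper_force: 0.0
t: 52.72
tcp_pos: [494.9, 297.5, 78.4]
ee_rot: [-3.139, 0.105, 0.002]
force: [-0.0, -0.8, 0.2]
opening: 0.003
gripper_force: 0.0
```

```bash
python3 -m crank '[[0.3,0,0,0,0,0,1],[0.3,0,0,0,0,0,1],[0.1,0,0,0,0,0,1],[0,0,0,0,0,0,1]]' 12; for i in 1; do python3 -m crank '[[0.06,0,0,0,0,0,1],[0.06,0,0,0,0,0,1],[0,0,0,0,0,0,1]]' 12; done
```

```text
t: 53.22
tcp_pos: [528.1, 295.5, 78.1]
ee_rot: [-3.139, 0.103, 0.004]
force: [-0.3, 0.4, 0.1]
opening: 0.007
gripper_force: 0.0
t: 53.6
tcp_pos: [533.6, 295.1, 78.0]
ee_rot: [-3.14, 0.103, 0.004]
force: [-0.4, 0.3, 0.2]
opening: 0.004
gripper_force: 0.0
```

```bash
python3 -m crank '[[0.06,0,0,0,0,0,1],[0.06,0,0,0,0,0,1],[0,0,0,0,0,0,1]]' 12; python3 -m crank '[[0.06,0,0,0,0,0,1],[0,0,0,0,0,0,1]]' 12;python3 -m crank '[[0.06,0,0,0,0,0,1],[0,0,0,0,0,0,1]]' 12
```

```text
t: 53.98
tcp_pos: [539.9, 294.6, 78.0]
ee_rot: [-3.139, 0.103, 0.004]
force: [-0.2, -0.0, -0.0]
opening: 0.005
gripper_force: 0.0
t: 54.22
tcp_pos: [542.7, 294.5, 77.9]
ee_rot: [-3.14, 0.103, 0.004]
force: [0.2, 0.7, 0.6]
opening: 0.011
gripper_force: 0.0
t: 54.48
tcp_pos: [544.1, 294.4, 77.7]
ee_rot: [3.14, -0.103, -0.01]
force: [-5.9, 0.9, 4.2]
opening: 0.002
gripper_force: 2.9
```

```bash
python3 -m crank '[[0.06,0,0,0,0,0,1],[0,0,0,0,0,0,1],[0,0,0,0,0,0,1]]' 12; python3 -m crank '[[0.05,0,0,0,0,0,1],[0,0,0,0,0,0,1],[0,0,0,0,0,0,1]]' 12
```

```text
t: 54.85
tcp_pos: [544.3, 294.4, 77.7]
ee_rot: [3.139, -0.102, -0.018]
force: [-15.4, -0.8, 11.0]
opening: 0.004
gripper_force: 7.8
t: 55.22
tcp_pos: [544.5, 294.4, 77.6]
ee_rot: [3.138, -0.101, -0.026]
force: [-24.0, -0.4, 16.7]
opening: 0.007
gripper_force: 12.0
```

Hard stop reached. Backing off and checking.

```bash
python3 -m crank '[[-0.3,0,0,0,0,0,1],[-0.7,0,0,0,0,0,1],[0,0,-0.8,0,0,0,1],[0,0,-0.9,0,0,0,1],[0,0,-0.9,0,0,0,1],[0,0,-0.9,0,0,0,1],[-0.9,0,0,0,0,0,1],[-0.9,0,0,0,0,0,1],[0,0,0,0,0,0,1]]' 12; python3 - <<'E'
from h import *
st(); a,c=shot('side','s2'); b,_=shot('scene','c2'); w,cw=shot('wrist','w19')
cv2.imwrite('pics/fin.png',np.hstack([cv2.resize(a[90:350,110:400],(400,358)),cv2.resize(b[100:380,120:480],(400,358))]))
a0=cv2.imread('pics/side0.png'); d=cv2.absdiff(a,a0).max(2); d[:,:170]=0; m=cv2.morphologyEx((d>40).astype(np.uint8),cv2.MORPH_OPEN,np.ones((3,3)))
print([s.tolist() for s in cv2.connectedComponentsWithStats(m)[2][1:] if s[4]>25])
E
```

```text
t: 56.35
tcp_pos: [409.7, 303.4, 253.6]
ee_rot: [-3.139, 0.1, 0.004]
force: [0.7, -0.1, 0.4]
opening: 0.002
gripper_force: 0.0
t56.35 tcp [409.7 303.4 253.6] R [[0.998, -0.064, -0.002], [-0.064, -0.998, 0.001], [-0.002, -0.001, -1.0]] F [ 0.7 -0.1  0.4] op 0.002 g 0.0 q [ 0.48 -0.08  1.78  0.    1.44  2.12]
[[170, 0, 70, 104, 2670], [280, 110, 7, 25, 100], [281, 126, 7, 24, 83], [269, 132, 7, 23, 110], [282, 139, 9, 41, 197], [200, 157, 17, 20, 138], [277, 239, 23, 18, 340], [276, 259, 24, 39, 786]]
```

View pics/fin.png

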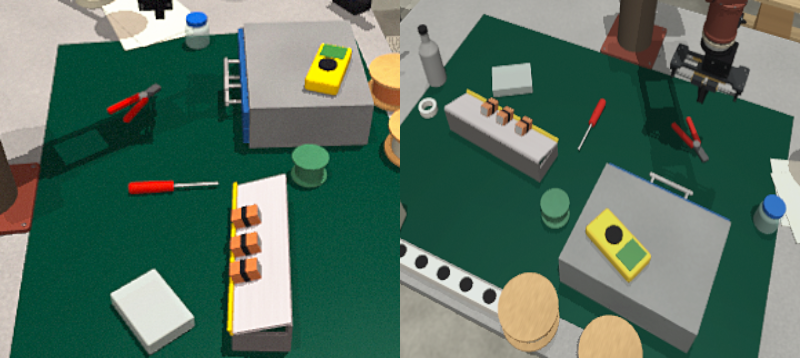

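View pics/w19.png

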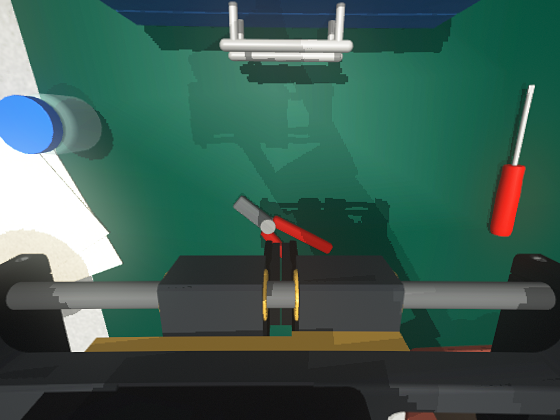

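```bash
python3 - <<'E'
from h import *
for n in [('side0','s2'),('scene0','c2')]:
    for f in n:
        im=cv2.imread(f'pics/{f}.png'); m=mask(im,(0,150,90),(4,255,255))|mask(im,(174,150,90),(180,255,255))
        k=cv2.connectedComponentsWithStats(m); print(f,[(k[3][i].round(1).tolist(),int(k[2][i,4])) for i in range(1,k[0]) if k[2][i,4]>25 and k[3][i][0]>160 and k[3][i][1]<260])
_,c=load('w19'); p=onz(c,[(221,44),(352,45)],91); print(p.round(1),p.mean(0).round(1))
E
python3 -m crank '[[0.2,0.97,-0.5,0,0,0,1],[0.2,0.97,-0.5,0,0,0,1],[0,0.97,0,0,0,0,1],[0,0.97,0,0,0,0,1],[0,0.97,0,0,0,0,1],[0,0.97,0,0,0,0.63,1],[0,0.97,0,0,0,0,1],[0,0.97,0,0,0,0,1],[0,0.97,0,0,0,0,1],[0.2,0.9,0,0,0,0,1],[0.4,0.3,0,0,0,0,1],[0,0,0,0,0,0,1]]' 12; python3 - <<'E'
from h import *
im,c=shot('wrist','w20'); B=np.c_[sx,yh,sz]; m=mask(im,(3,140,60),(13,255,255))
for o in cans(im,c,None,sl(0,0,30),sz):
    r=np.where(m[:240,int(o[0][0])])[0]; print(o[0],((o[1]-O)@B).round(1),o[2:],r.min(),r.max())
E
```

```text
side0 [([183.5, 1.2], 62), ([203.3, 167.0], 238), ([219.1, 225.3], 264)]
s2 [([203.2, 167.2], 239), ([218.9, 225.3], 263)]
scene0 [([412.3, 11.5], 68), ([297.3, 187.3], 141), ([383.1, 200.5], 91), ([373.9, 204.8], 117)]
c2 [([297.4, 187.2], 140), ([383.1, 200.5], 89), ([374.2, 205.1], 110)]
[[564.5 351.5  91. ]
 [555.3 223.5  91. ]] [559.9 287.5  91. ]
t: 58.0
tcp_pos: [416.0, -198.4, 302.7]
ee_rot: [-3.134, 0.211, 0.006]
force: [0.7, -0.3, -0.2]
opening: 0.01
gripper_force: 0.0
[252.4  70. ] [28.8 71.1 30. ] (-0.125, np.float64(52.7), np.float64(27.7)) 45 95
[314.8  69.9] [28.7  0.6 30. ] (-0.183, np.float64(53.6), np.float64(28.2)) 45 95
[369.4  69.5] [ 28.7 -60.9  30. ] (-0.141, np.float64(54.3), np.float64(28.4)) 45 94
```

```bash
python3 -c "
from workcell import workorder
print(workorder.close_job())"
```

```text
the job is handed in; nothing more can be done
None
```

All three transformers lie flat on the sloping rack against the yellow lip, gripped at 12 N. The empty drawer is pushed to its stop, the pliers and screwdriver measure as unmoved, the other items look undisturbed, and the job was handed in at about 58 s.

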